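# Thread the guide rod through both bushings of the probe stand

### The job

Swing the blue lower arm of the probe stand home to its stop under the fixed upper arm, then take the orange-handled guide rod out of its grey block and thread it from above through the upper brass bushing and on through the lower one, until its tip shows about halfway between the lower bushing and the base plate. Finish while still holding the rod there, upright and still in the gripper with its tip clear of the base plate, so that a colleague can clamp it. Leave the timer, forceps, notepad and red marker where they are.

Things in the scene. Friction and masses are not known exactly. Their poses are not given: they have to be found in the camera images.
- stand: fixed probe stand, front -x, origin on the worktop, z up. Light grey base plate 165 x 110 mm (x -77 to +88, y +-55 mm), top at 10 mm. Column at x = +55 mm, y = 0: 18 mm thick, collars 32 mm, top at 124 mm. Fixed grey upper arm, 14 mm wide, from the column to the upper brass bushing at x = -10 mm, y = 0 (35 mm across, 97 to 117 mm above the worktop)
- lower_arm (a joint): angle (rad) of the blue lower arm about the stand's column: 0 = home at its stop, pointing along the stand's -x, its bushing exactly under the upper one; grows to 1.2 as it swings to the stand's +y. Light friction (0.4 N at the knob) holds it where it is left
- lower_mouth (a point): centre of the top of the lower arm's brass bushing, 65 mm from the column axis, 58 mm above the worktop; the bushing reaches down to 38 mm. Upright bore 14 mm in diameter, flaring over the top 7 mm to a mouth about 27 mm wide
- upper_mouth (a point): centre of the top of the upper brass bushing, 117 mm above the worktop; the bushing reaches down to 97 mm. Same bore and mouth as the lower one. With the lower arm home both bores share this upright axis
- knob_top (a point): centre of the top of the black upright finger knob at the lower arm's free end, 130 mm from the column axis on the line through the lower bushing, 94 mm above the worktop; knob 15 mm in diameter, 41 mm tall above the arm (14 mm wide, top at 53 mm). Pinch it from above or push it sideways
- holder: fixed grey parking block, 60 x 60 x 45 mm tall, origin centre of its underside, z up; a 13 mm hole 35 mm deep in the middle of its top holds the rod upright
- guide_rod: loose guide rod, 60 to 120 g, 162 mm long; origin at its lower tip, z towards the handle. Steel shaft 10 mm in diameter, last 5 mm tapered to a 5 mm tip; collar 25 mm wide at 115 to 119 mm from the tip; round orange handle 20 mm in diameter from 119 to 162 mm. Starts upright in the holder, tip 10 mm above the worktop
- timer: bystander: white kitchen-type timer lying flat, 64 x 64 x 20 mm, origin centre of underside
- forceps: bystander: steel forceps lying flat along their y axis, 16 x 128 x 9 mm, origin centre of underside
- notepad: bystander: note pad, 68 x 102 x 8 mm, origin centre of underside
- marker: bystander: red marker pen lying along its y axis, 14 x 135 x 11 mm, origin centre of underside
There are look-alikes about, which are no part of the job. What is meant by the guide_rod is not purple, and is the smaller of those in its own colour.

How it is judged:
By the outcome, as a careful person would: the job done as asked, in the order asked, and still so for the second after the job is handed in, while the arm keeps its last pose, push and grip.
It also fails if it takes over 58 s, if anything falls off the work surface, if the arm or the gripper's body presses on something with over 40 N, if the wrist force passes 120 N, or if a joint passes its speed limit or range.

### The arm

A 7-joint arm with a two-finger parallel gripper is mounted at the origin on a cart in front of the work surface, level with it; the furniture and walls round the work are solid. World frame = base frame: x ahead of the robot, y to its left, z up, the work surface at z = 0. Lengths are in mm, angles in rad, forces in N, time in s.
With the tool pointing down it reaches from about 425 to 950 mm from the base axis. Payload 16.7 kg.
Tool frame: the origin (TCP) lies midway between the tips of the shut fingers; the grasp point (between the pads) lies 19 mm behind it (env.pinch_z is the distance from the TCP to the grasp point, in mm); z points along the fingers, y is the line along which they close (so a half turn about z gives the same grasp; the last joint's range is limited). The gripper opens to 94 mm and grips with 3 to 60 N. Pads are 16 mm wide; open, the fingers measure 119 mm over their backs; the gripper's body (75 mm by 177 mm) begins 78 mm behind the grasp point.
Start: joints at [1.048, 0.426, 0.074, 1.606, -0.034, 1.111, -0.067], TCP at [245.818, -628.608, 205.467] pointing down, gripper open.
Joint ranges: [-2.85, 2.85], [-0.5, 2.14], [-1.23, 1.37], [0.21, 2.46], [-1.02, 4.16], [0.16, 2.05], [-2.73, 2.73]. Speed limits (rad/s): [1.89, 1.89, 2.39, 2.39, 3.01, 3.01, 3.01].

### API

Orientations are given as a unit quaternion [x, y, z, w].
In Python, from bench import env, viewer gives the robot as it stands. The module is installed in compiled form; this text tells all that it offers.
- The arm moves only by the shell command python3 -m creep 'ROWS' [FORCE]. ROWS is JSON, a list that holds one entry, the list of rows, each a list of 7 numbers: the shift along the world's x, y, z in cm, then the turn, a rotation vector about the world's x, y, z in degrees, then the gripper's target within -1 to 1 (shut at 1, half-way at 0, fully open at -1). In form: [[[tx, ty, tz, rx, ry, rz, fingers], ...]]. A call has 1 to 12 rows; each row is the pose to reach, as a shift and turn from the pose commanded when the call began; what a row does not reach only later rows make up. A row lasts 1/12 s, in which the tool goes at most 41.7 mm and 7.16 degrees, less where a joint would pass 70% of its speed; a pose out of reach is approached as far as the arm can. A call with a gripper value outside its range is refused whole. The fingers move at their own pace and stop on an object; FORCE is the grip in N (left out, the last holds). Time passes only in rows, so rows that repeat a pose let the fingers close. It gives the time, the measured TCP pose, the force, the opening and the grip force at its end, in the units of the state.
- env.sense(): the state, without advancing time (a new reading comes with each control period).
- viewer.capture(name): name is "scene" or "top"; returns the picture (480x640x3 uint8, red, green, blue); there is no depth.
- viewer.camera_info(name): a dict with "fx", "fy", "cx", "cy" (pixels), "rvec" (rotation vector, rad) and "tvec" (3), from world to camera coordinates, as OpenCV has them. Camera axes: x right, y down, z forward; pixel columns grow to the right and rows downward; lengths in mm; the calibration is good to about 2 mm. A picture is of the moment at which its call begins. camera_info takes no time and is no camera call.
- env.finish_job(): hands the job in; it is judged then, once.
The state is a dict: "time": time; "qpos": joint angles; "joint_velocities": joint speeds; "effort": joint torques, N m; "position": TCP position; "tool_rot": TCP orientation; "ft_force": force on the tool from outside, world axes, zero at the start; "ft_torque": the same for the moment, N m; "opening": finger opening in mm; "finger_force": force on a finger pad.
Only numpy, scipy, OpenCV 4.12 (cv2) and the standard library are available. Lean on these libraries where they do the work, as an engineer would, in place of code of your own. Each camera call takes 0.05 s, during which the arm holds its last target. There are 200 camera calls.

## Working session

There is one attempt and no reset: what is moved stays moved. The work goes in short steps, Python scripts to look and compute and a shell command to move; the robot and the scene stay as the last step left them, time stands still between calls to the robot, and variables do not carry over. Pictures are saved under pics/ and viewed, at most 10 in all, crops included, and the job is handed in when it is done.

```bash
mkdir -p pics
cat > h.py <<'E'
import numpy as np,cv2
from bench import env,viewer
def cam(n):
    i=viewer.camera_info(n);K=np.array([[i['fx'],0,i['cx']],[0,i['fy'],i['cy']],[0,0,1.]])
    R=cv2.Rodrigues(np.array(i['rvec'],float))[0];return K,R,np.array(i['tvec'],float).ravel()
def ray(n,u,v,z):
    K,R,t=cam(n);c=-R.T@t;d=R.T@np.linalg.solve(K,[u,v,1]);return (c+d*(z-c[2])/d[2]).round(1)
def proj(n,p):
    K,R,t=cam(n);q=K@(R@np.array(p,float)+t);return (q[:2]/q[2]).round(1)
def snap(n,f,crop=None,s=1):
    im=viewer.capture(n)[:,:,::-1]
    if crop: x0,y0,x1,y1=crop;im=im[y0:y1,x0:x1]
    cv2.imwrite('pics/'+f,cv2.resize(im,None,fx=s,fy=s,interpolation=cv2.INTER_CUBIC))
E
python3 - <<'E'
from h import *
snap('scene','s0.png');snap('top','t0.png')
for n in('scene','top'):
    K,R,t=cam(n);print(n,K[0,0],-R.T@t)
s=env.sense();print(s['tool_rot'],s['opening'],s['time'],env.pinch_z)
E
```

```text
scene 576.90895849298 [ 78.71862044 533.6806248  730.26227482]
top 447.3074966221654 [ 431.02985272    3.70123438 1014.85000475]
[ 9.82688680e-01  1.85263734e-01 -1.36475662e-04 -5.37146272e-04] 93.88707035033075 0.1 18.8
```

View pics/s0.png

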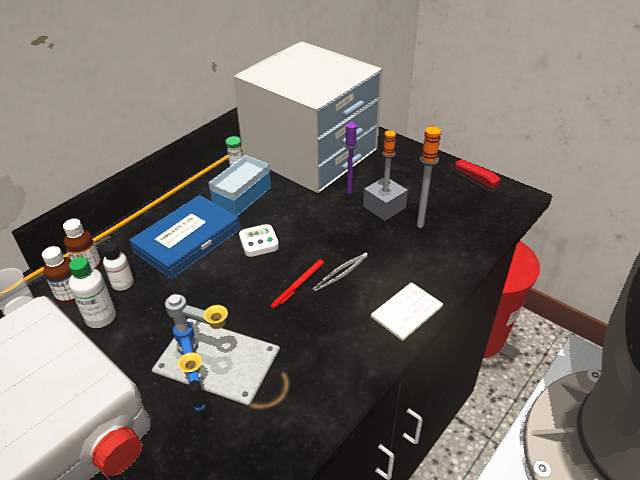

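View pics/t0.png

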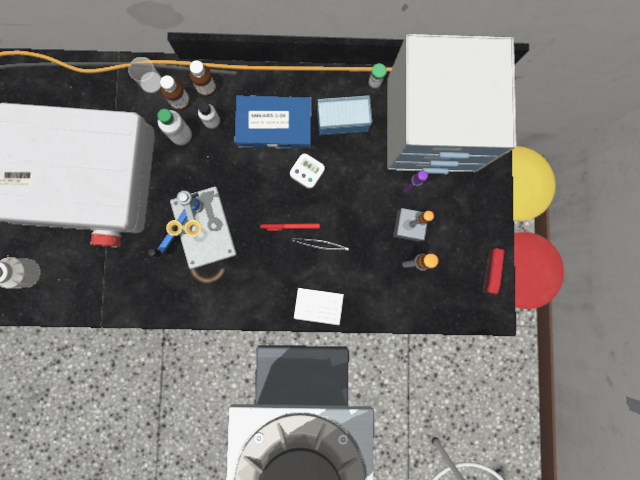

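The top view shows the stand at about (203,228), with its lower arm swung out towards (153,252). The grey block is at (411,224) with the short orange rod in it. The tall orange rod at (428,261) and the purple one at (420,178) are decoys. I'll enlarge both areas.

Run:
```python
from h import *
a=cv2.imread('pics/t0.png');b=cv2.imread('pics/s0.png')
f=lambda im,x,y,w,h,s:cv2.resize(im[y:y+h,x:x+w],None,fx=s,fy=s,interpolation=cv2.INTER_CUBIC)
# top: stand 140..240 x 180..280 x4 ; holder 380..480,160..260? x4
r1=np.hstack([f(a,140,180,100,75,4),f(a,380,190,100,75,4)])
r2=np.hstack([f(b,150,285,133,100,3),f(b,340,120,133,100,3)])
cv2.imwrite('pics/c1.png',np.vstack([r1,np.pad(r2,((0,0),(0,800-r2.shape[1]),(0,0)))]))
```

```text
(no output)
```

View pics/c1.png

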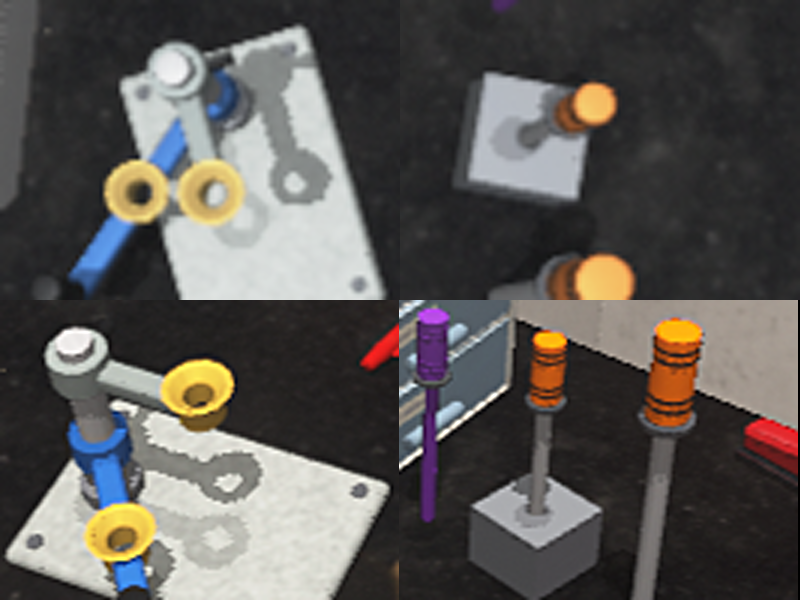

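Run:
```python
from h import *
for l,n,u,v,z in [('col','top',183.8,197.5,124),('up','top',192.5,228,117),('lo','top',174,227.8,58),('rod','top',428.3,216,172),('knob','top',152.5,252,94),
 ('col','scene',175,300,124),('up','scene',215.7,315,117),('lo','scene',190.3,362.7,58),('rod','scene',390,133.3,172),('bigrod','top',430,261,240),('bigbase','top',407,264,0),('purptop','top',422,176,172),('purplebase','scene',350,192,0),('bigbase','scene',420,227,0)]: print(l,n,ray(n,u,v,z))
for u,v in[(485,73),(592,100),(578,198),(470,172)]: print(ray('top',(u-400)/4+380,v/4+190,45))
for u,v in[(302,26),(385,296),(120,85)]: print(ray('top',u/4+140,v/4+180,10))
```

```text
col top [588.3 247.5 124. ]
up top [527.9 228.9 117. ]
lo top [533.8 283.1  58. ]
rod top [ 555.9 -232.1  172. ]
knob top [479.  313.8  94. ]
col scene [588.  249.9 124. ]
up scene [527.9 229.  117. ]
lo scene [534.3 282.5  58. ]
rod scene [ 557.1 -232.7  172. ]
bigrod top [ 466.9 -215.8  240. ]
bigbase top [ 470.  -231.1    0. ]
purptop top [ 633.4 -220.1  172. ]
purplebase scene [ 641.5 -231.4    0. ]
bigbase scene [ 470.1 -227.4    0. ]
[ 590.4 -207.8   45. ]
[ 576.9 -266.9   45. ]
[ 522.6 -259.1   45. ]
[ 535.5 -199.8   45. ]
[635.6 208.3  10. ]
[483.3 155.4  10. ]
[599.1 309.2  10. ]
```

The measurements agree across the two views: column (589,250), stand yaw 19°, lower arm about 49.5° from home, rod at (556.5,-232.4). Next I'll check how tall the white device by the knob is.

Run:
```python
from h import *
a=cv2.imread('pics/t0.png');b=cv2.imread('pics/s0.png')
f=lambda im,x,y,w,h,s:cv2.resize(im[y:y+h,x:x+w],None,fx=s,fy=s,interpolation=cv2.INTER_CUBIC)
cv2.imwrite('pics/c2.png',np.hstack([f(a,60,90,100,170,2.5),f(b,0,280,160,170,2.5)]))
for z in(0,40,80,120,160,200):print(z,ray('top',105,239,z),ray('scene',116,452,z))
```

```text
0 [510.8 453.7   0. ] [540.7 421.2   0. ]
40 [507.7 435.9  40. ] [515.4 427.4  40. ]
80 [504.6 418.2  80. ] [490.1 433.6  80. ]
120 [501.4 400.5 120. ] [464.8 439.7 120. ]
160 [498.3 382.7 160. ] [439.5 445.9 160. ]
200 [495.1 365.  200. ] [414.2 452.  200. ]
```

View pics/c2.png

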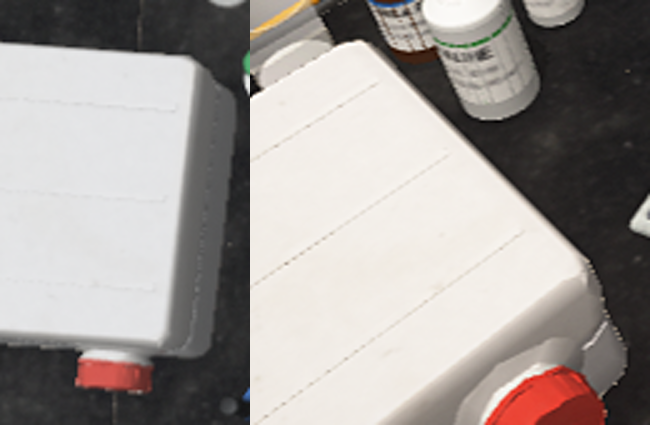

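Device knob sits at z≈52 and the device is about 100 mm tall, so the gripper body at z>160 clears it. I'll travel high to above the lower-arm knob.

```bash
python3 -m creep '[[[0,0,15,0,0,0,0],[0,0,15,0,0,0,0],[0,0,15,0,0,0,0],[0,0,15,0,0,0,0],[27,40,15,0,0,0,0],[27,40,15,0,0,0,0],[27,40,15,0,0,0,0],[27,40,15,0,0,0,0],[27,40,15,0,0,0,0],[27,40,15,0,0,0,0],[27,40,15,0,0,0,0],[27,40,15,0,0,0,0]]]' 10
```

```text
time: 1.1
position: [432.9, -350.4, 355.4]
tool_rot: [0.983, 0.185, -0.0, 0.0]
ft_force: [1.2, -0.4, 0.4]
opening: 47.5
finger_force: 0.0
```

```bash
python3 -m creep '[[[12,35,0,0,0,-25,0],[12,35,0,0,0,-25,0],[12,35,0,0,0,-25,0],[12,35,0,0,0,-25,0],[12,35,0,0,0,-25,0],[12,35,0,0,0,-25,0],[12,35,0,0,0,-25,0],[12,35,0,0,0,-25,0],[12,35,0,0,0,-25,0],[4,66,0,0,0,-25,0],[4,66,0,0,0,-25,0],[4,66,0,0,0,-25,0]]]'
python3 -m creep '[[[-7,22,-15,0,0,0,0],[-7,22,-15,0,0,0,0],[-7,22,-15,0,0,0,0],[-7,22,-15,0,0,0,0],[-7,22,-15,0,0,0,0],[-7,22,-15,0,0,0,0],[-7,22,-15,0,0,0,0],[-7,22,-15,0,0,0,0]]]'
```

```text
time: 2.1
position: [518.5, 107.3, 355.1]
tool_rot: [0.999, -0.032, -0.0, 0.0]
ft_force: [0.4, 0.6, 0.2]
opening: 47.3
finger_force: 0.0
time: 2.77
position: [445.6, 329.1, 202.4]
tool_rot: [1.0, -0.029, -0.002, 0.0]
ft_force: [-1.9, 0.1, -0.0]
opening: 47.0
finger_force: 0.0
```

```bash
python3 -m creep '[[[3.2,-1.4,-6,0,0,0,0],[3.2,-1.4,-6,0,0,0,0],[3.2,-1.4,-6,0,0,0,0],[3.2,-1.4,-6,0,0,0,0]]]'
python3 - <<'E'
from h import *
snap('scene','s1.png',(130,260,330,410),4)
E
```

```text
time: 3.1
position: [481.0, 310.5, 144.4]
tool_rot: [0.999, -0.032, -0.001, 0.001]
ft_force: [0.5, 0.5, 1.3]
opening: 47.0
finger_force: 0.0
```

View pics/s1.png

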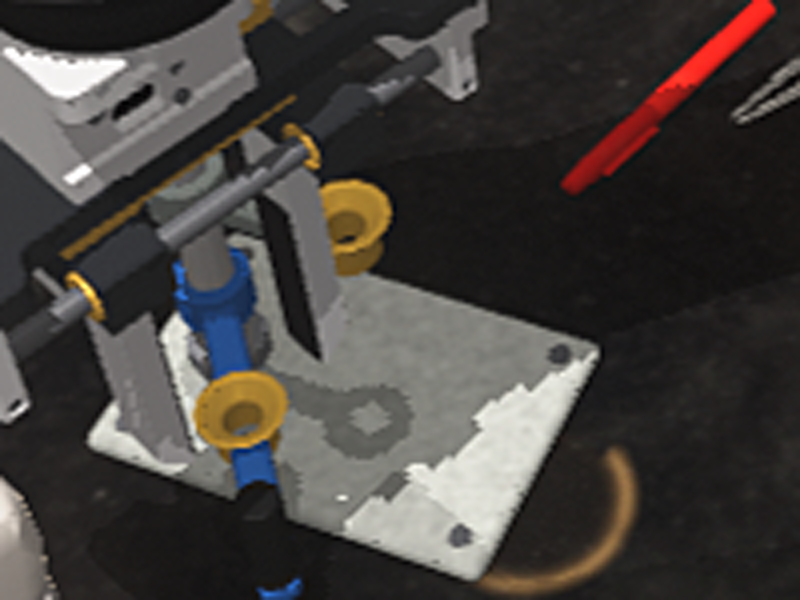

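The gripper is above the black knob (crop (262,490), i.e. scene (195,382)). I'll descend and pinch it lightly.

```bash
python3 -m creep '[[[-0.3,0.5,-4,0,0,0,0],[-0.3,0.5,-8.2,0,0,0,0],[-0.3,0.5,-8.2,0,0,0,0],[-0.3,0.5,-8.2,0,0,0,0],[-0.3,0.5,-8.2,0,0,0,1],[-0.3,0.5,-8.2,0,0,0,1],[-0.3,0.5,-8.2,0,0,0,1],[-0.3,0.5,-8.2,0,0,0,1],[-0.3,0.5,-8.2,0,0,0,1],[-0.3,0.5,-8.2,0,0,0,1]]]' 6
```

```text
time: 3.98
position: [478.8, 316.7, 64.2]
tool_rot: [0.999, -0.032, 0.001, -0.0]
ft_force: [0.0, -0.0, 6.3]
opening: 15.9
finger_force: 6.0
```

```bash
python3 -m creep '[[[-0.54,-0.99,0,0,0,0,1],[-0.99,-2.03,0,0,0,0,1],[-1.35,-3.1,0,0,0,0,1],[-1.61,-4.2,0,0,0,0,1],[-1.78,-5.32,0,0,0,0,1],[-1.85,-6.44,0,0,0,0,1],[-1.82,-7.57,0,0,0,0,1],[-1.69,-8.7,0,0,0,0,1],[-1.47,-9.8,0,0,0,0,1],[-1.47,-9.8,0,0,0,0,1],[-1.47,-9.8,0,0,0,0,1]]]'
```

```text
time: 4.9
position: [463.7, 217.5, 63.4]
tool_rot: [0.999, -0.033, -0.0, 0.0]
ft_force: [-2.1, -1.1, 1.6]
opening: 15.4
finger_force: 6.0
```

```bash
python3 -m creep '[[[0.1,-0.5,0,0,0,0,1],[0.25,-0.9,0,0,0,0,1],[0.35,-1.15,0,0,0,0,1],[0.35,-1.15,0,0,0,0,1],[0.35,-1.15,0,0,0,0,1]]]'; python3 -m creep '[[[0.1,-0.3,0,0,0,0,1],[0.1,-0.3,0,0,0,0,1],[0.1,-0.3,0,0,0,0,1]]]'
```

```text
time: 5.32
position: [467.0, 207.5, 63.4]
tool_rot: [1.0, -0.032, -0.0, -0.0]
ft_force: [-2.4, 3.8, -0.3]
opening: 15.4
finger_force: 6.0
time: 5.57
position: [467.6, 206.1, 63.5]
tool_rot: [1.0, -0.031, -0.0, -0.001]
ft_force: [-4.8, 12.7, -3.0]
opening: 18.0
finger_force: 6.0
```

The force of 12.7 N shows the arm is at its stop, and the TCP is where I expected home to be. I'll release, rise and check.

```bash
python3 -m creep '[[[0,0,0,0,0,0,0],[0,0,0,0,0,0,0],[0,0,0,0,0,0,0],[0,0,8,0,0,0,0],[0,0,28,0,0,0,0],[0,0,28,0,0,0,0],[0,0,28,0,0,0,0],[0,0,28,0,0,0,0],[0,0,28,0,0,0,0],[0,0,28,0,0,0,0],[4,-30,28,0,0,0,0],[4,-30,28,0,0,0,0]]]'
python3 -m creep '[[[4,-30,4,0,0,0,0],[4,-30,4,0,0,0,0],[4,-30,4,0,0,0,0],[4,-30,4,0,0,0,0],[4,-30,4,0,0,0,0],[4,-30,4,0,0,0,0]]]'
python3 - <<'E'
from h import *
snap('scene','s2.png',(130,260,330,410),4)
E
```

```text
time: 6.57
position: [479.6, 122.1, 345.6]
tool_rot: [1.0, -0.03, 0.002, -0.001]
ft_force: [1.9, -0.1, -0.6]
opening: 47.0
finger_force: 0.0
time: 7.07
position: [511.5, -126.8, 376.8]
tool_rot: [0.999, -0.032, 0.0, 0.0]
ft_force: [0.9, -0.1, 0.8]
opening: 47.1
finger_force: 0.0
```

View pics/s2.png

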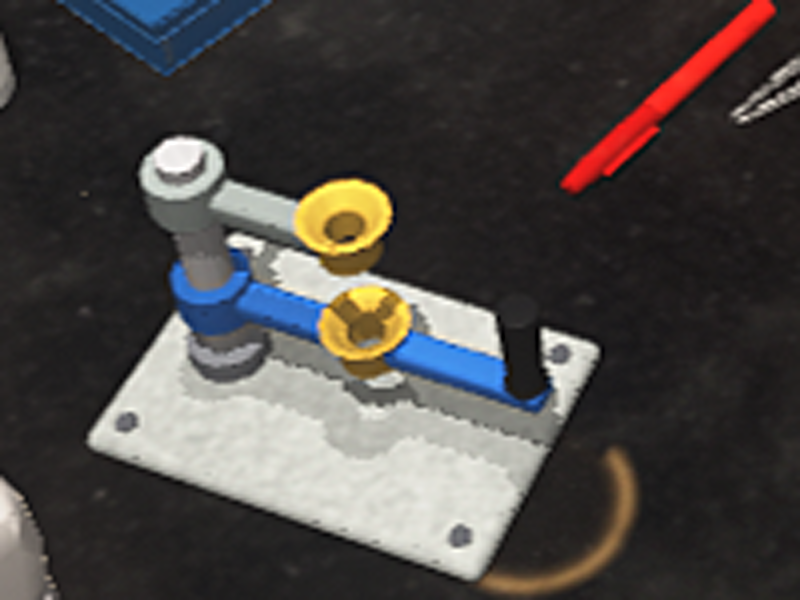

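The lower arm is home: its bushing at crop (366,324) lies directly under the upper one at (344,217), and the knob is at (520,305). Next I'll check the alignment numerically and move above the rod.

```bash
python3 -c "
from h import *
print(ray('scene',221.5,341,58),ray('scene',216,314.3,117))"
python3 -m creep '[[[4.5,-10.6,0,0,0,0,0],[4.5,-10.6,0,0,0,0,0],[4.5,-10.6,0,0,0,0,0],[4.5,-10.6,0,0,0,0,0],[4.5,-10.6,-16,0,0,0,0],[4.5,-10.6,-16,0,0,0,0],[4.5,-10.6,-16,0,0,0,0],[4.5,-10.6,-16,0,0,0,0],[4.5,-10.6,-16,0,0,0,0],[4.5,-10.6,-16,0,0,0,0]]]'
```

```text
[528.  228.2  58. ] [528.5 227.9 117. ]
time: 7.95
position: [556.2, -230.2, 215.8]
tool_rot: [0.999, -0.032, -0.001, -0.0]
ft_force: [0.3, -1.3, 1.0]
opening: 47.0
finger_force: 0.0
```

```bash
python3 -m creep '[[[0,-0.2,-4,0,0,0,0],[0,-0.2,-8.2,0,0,0,0],[0,-0.2,-8.2,0,0,0,0],[0,-0.2,-8.2,0,0,0,0],[0,-0.2,-8.2,0,0,0,0.4],[0,-0.2,-8.2,0,0,0,1],[0,-0.2,-8.2,0,0,0,1],[0,-0.2,-8.2,0,0,0,1],[0,-0.2,-8.2,0,0,0,1],[0,-0.2,-8.2,0,0,0,1]]]' 30
python3 - <<'E'
from h import *
snap('scene','s3.png',(310,90,490,225),4)
E
```

```text
time: 8.78
position: [557.6, -232.7, 135.4]
tool_rot: [0.999, -0.032, 0.001, 0.0]
ft_force: [0.3, -2.0, 8.0]
opening: 19.6
finger_force: 30.0
```

View pics/s3.png

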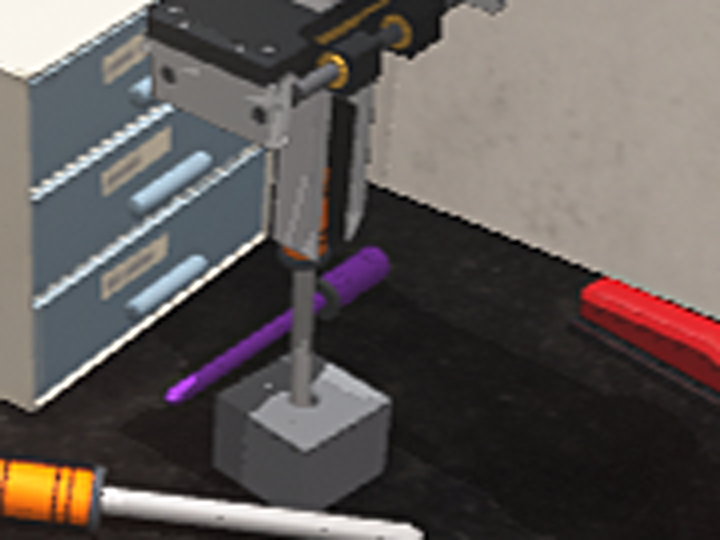

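The rod is gripped upright at crop (300,330). However, the two decoy rods have toppled: the purple one behind the block, the tall orange one in front of it. I'll lift straight up and then look at where they lie.

```bash
python3 -m creep '[[[0,0,1,0,0,0,1],[0,0,3,0,0,0,1],[0,0,5,0,0,0,1],[0,0,8,0,0,0,1],[0,0,11,0,0,0,1],[0,0,14,0,0,0,1],[0,0,17,0,0,0,1],[0,0,20,0,0,0,1],[0,0,20,0,0,0,1],[0,0,20,0,0,0,1]]]'
python3 - <<'E'
from h import *
snap('top','t4.png')
E
```

```text
time: 9.67
position: [557.3, -232.2, 336.4]
tool_rot: [0.999, -0.032, 0.002, 0.0]
ft_force: [-0.1, 0.1, -3.1]
opening: 18.9
finger_force: 29.9
```

View pics/t4.png

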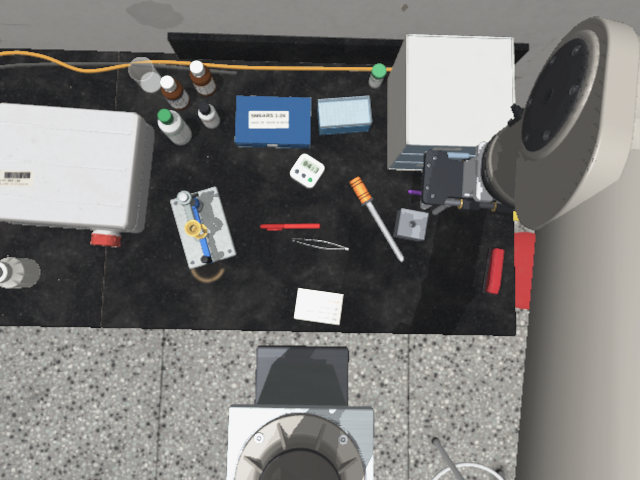

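The bystanders are where they were, and both decoys lie on the worktop clear of the path (the tall one near (375,220)). The lower arm is home under the upper arm. I'll carry the rod to the stand.

```bash
python3 -m creep '[[[0,2,0,0,0,0,1],[0,5,0,0,0,0,1],[0,9,0,0,0,0,1],[0,13,0,0,0,0,1],[0,17,0,0,0,0,1],[-1,21,0,0,0,0,1],[-1,25,0,0,0,0,1],[-2,29,0,0,0,0,1],[-2,33,0,0,0,0,1],[-2.8,37,0,0,0,0,1],[-2.8,40,0,0,0,0,1],[-2.8,42,0,0,0,0,1]]]'
python3 -m creep '[[[0,2,0,0,0,0,1],[0,3,0,0,0,0,1],[0,4,-3,0,0,0,1],[0,4,-6,0,0,0,1],[0,4,-7,0,0,0,1],[0,4,-7,0,0,0,1]]]'
```

```text
time: 10.72
position: [527.1, 191.2, 333.2]
tool_rot: [1.0, -0.03, -0.001, -0.0]
ft_force: [0.7, 0.2, -0.8]
opening: 19.3
finger_force: 29.9
time: 11.22
position: [527.6, 226.2, 261.4]
tool_rot: [0.999, -0.032, -0.002, 0.001]
ft_force: [0.0, -0.2, -1.4]
opening: 19.3
finger_force: 29.9
```

```bash
python3 -m creep '[[[0.1,0.25,0,0,0,0,1],[0.1,0.25,0,0,0,0,1],[0.1,0.25,0,0,0,0,1]]]'
python3 - <<'E'
from h import *
a=viewer.capture('scene')[:,:,::-1];b=viewer.capture('top')[:,:,::-1]
f=lambda im,x,y,w,h,s:cv2.resize(im[y:y+h,x:x+w],None,fx=s,fy=s,interpolation=cv2.INTER_CUBIC)
cv2.imwrite('pics/s5.png',np.hstack([f(a,160,220,100,130,4),f(b,150,170,100,130,4)]))
print(proj('scene',(528.2,228.6,117)),proj('scene',(528.2,228.6,136)),proj('scene',(528.2,228.6,250)))
E
```

```text
time: 11.47
position: [530.6, 230.4, 265.8]
tool_rot: [0.999, -0.032, 0.001, -0.0]
ft_force: [-0.4, 1.2, 0.1]
opening: 19.3
finger_force: 29.9
[215.8 314.7] [213.9 305.7] [201.3 244.4]
```

View pics/s5.png

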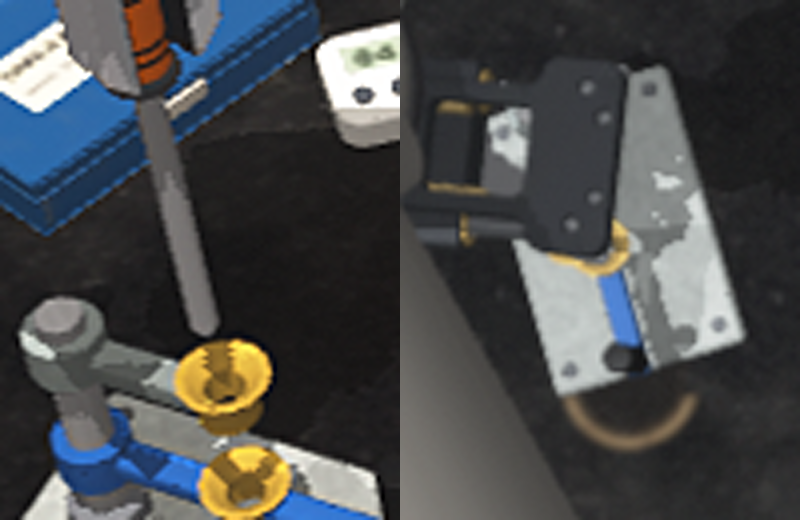

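The tip is at crop (204,334), about 3 mm left of the bore axis over the mouth at (223,377). I'll correct by (-2,-2.5) mm and enter the upper bushing slowly.

```bash
python3 -m creep '[[[-0.2,-0.25,0,0,0,0,1],[-0.2,-0.25,0,0,0,0,1],[-0.2,-0.25,-0.8,0,0,0,1],[-0.2,-0.25,-1.6,0,0,0,1],[-0.2,-0.25,-2.4,0,0,0,1],[-0.2,-0.25,-3.2,0,0,0,1],[-0.2,-0.25,-4,0,0,0,1],[-0.2,-0.25,-4,0,0,0,1]]]'
```

```text
time: 12.23
position: [527.2, 227.4, 222.1]
tool_rot: [0.999, -0.032, -0.001, 0.0]
ft_force: [0.4, 0.2, -2.2]
opening: 19.2
finger_force: 29.9
```

Run:
```python
from h import *
for i in range(3):
    viewer.capture('top');s=env.sense();print(s['position'],s['ft_force'],s['ft_torque'])
```

```text
[527.43189457 227.63238872 223.07715671] [ 0.03886601 -0.27034257 -1.3045652 ] [ 0.00975146 -0.01771849 -0.0272383 ]
[527.72133165 227.77351376 223.81637797] [ 0.36921647  0.53714303 -1.36043539] [ 0.063519   -0.01356706 -0.0223609 ]
[527.89502406 227.86323491 224.25563701] [-1.00971926 -0.50450329  0.03524828] [ 0.01350949  0.0254048  -0.03002503]
```

No contact in the upper bore. I'll continue to just above the lower bushing, then into it.

```bash
python3 -m creep '[[[0,0,-0.8,0,0,0,1],[0,0,-1.6,0,0,0,1],[0,0,-2.4,0,0,0,1],[0,0,-3.2,0,0,0,1],[0,0,-3.8,0,0,0,1],[0,0,-3.8,0,0,0,1]]]'
python3 -m creep '[[[0,0,-0.5,0,0,0,1],[0,0,-1,0,0,0,1],[0,0,-1.5,0,0,0,1],[0,0,-1.5,0,0,0,1],[0,0,-1.5,0,0,0,1]]]'
```

```text
time: 12.88
position: [527.2, 227.4, 184.5]
tool_rot: [0.999, -0.032, -0.001, 0.0]
ft_force: [-0.4, -0.8, -0.6]
opening: 19.4
finger_force: 29.9
time: 13.3
position: [527.7, 227.7, 171.0]
tool_rot: [0.999, -0.032, -0.0, 0.0]
ft_force: [-1.1, 0.3, -0.6]
opening: 19.0
finger_force: 29.9
```

```bash
python3 -m creep '[[[0,0,-0.5,0,0,0,1],[0,0,-1,0,0,0,1],[0,0,-1.5,0,0,0,1],[0,0,-2.1,0,0,0,1],[0,0,-2.1,0,0,0,1],[0,0,-2.1,0,0,0,1],[0,0,-2.1,0,0,0,1],[0,0,-2.1,0,0,0,1]]]'
python3 - <<'E'
from h import *
a=viewer.capture('scene')[:,:,::-1]
cv2.imwrite('pics/s6.png',cv2.resize(a[230:400,150:290],None,fx=3.5,fy=3.5,interpolation=cv2.INTER_CUBIC))
for z in(10,24,38,117,139,143):print(z,proj('scene',(528.2,228.6,z)))
print(env.sense()['position'],env.sense()['ft_force'])
E
```

```text
time: 13.97
position: [527.7, 227.7, 150.2]
tool_rot: [0.999, -0.032, -0.0, 0.0]
ft_force: [-2.5, 0.6, -2.7]
opening: 18.9
finger_force: 30.0
10 [225.3 360.8]
24 [224.1 355.2]
38 [223.  349.5]
117 [215.8 314.7]
139 [213.6 304.2]
143 [213.2 302.2]
[527.72379736 227.72379219 150.26719798] [-1.84611584  0.4335046  -2.16717066]
```

View pics/s6.png

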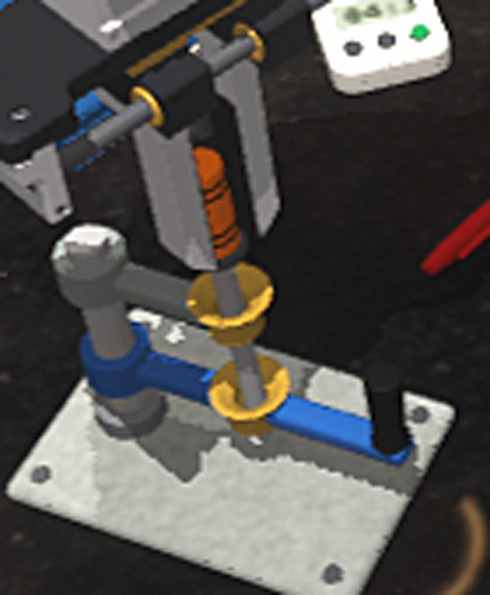

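The rod runs upright through both bushings (crop (231,290) to (248,388)). The collar is at the expected height, so the tip is at about z = 24 mm, and the contact forces are small. I'll hand in.

```bash
python3 -c "
from bench import env
print(env.finish_job())"
```

```text
the job is handed in; nothing more can be done
None
```

The job is handed in: the lower arm is home at its stop, and the gripper is holding the rod upright and still through both bushings with its tip at about z = 24 mm (worked out from the grasp height, since the tip itself was hidden from the camera); the timer, forceps, notepad and marker looked unmoved, but the tall orange and purple look-alike rods were knocked over near the grey block while I was fetching the rod, and both were still on the worktop when I last saw them.

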